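Seat the block carrier plate on the registration pins

ROBOT

A 6-joint arm with a two-finger parallel gripper is mounted at the origin on a cart in front of the work surface, level with it; the furniture and walls round the work are solid. World frame = base frame: x ahead of the robot, y to its left, z up, the work surface at z = 0. Lengths are in m, angles in rad, forces in N, time in s.
With the tool pointing down it reaches from about 0.275 to 0.85 m from the base axis. Payload 5.2 kg.
Tool frame: the origin (TCP) lies at the very end of the fingers, on their centre line; the grasp point (between the pads) lies 19 mm behind it; z points along the fingers, y is the direction in which the jaws open and shut (so a half turn about z gives the same grasp; the last joint's range is limited). The gripper opens to 85 mm and grips with 20 to 120 N. Pads are 22 mm wide; open, the fingers measure 114 mm over their backs; the gripper's body (76 mm by 85 mm) begins 54 mm behind the grasp point. The pads swing forward as they close: fully open they stand 13 mm farther back than shut.
Start: joints at [-1.321, 0.259, 1.535, -0, 1.348, -0.203], TCP at [0.241, -0.495, 0.231] pointing down, gripper open.
Joint ranges: [-3.14, 3.14], [-0.91, 2.08], [0.19, 2.58], [-1.22, 4.36], [0.22, 2.71], [-3.12, 3.12]. Speed limits (rad/s): [2.57, 2.57, 3.14, 3.14, 3.14, 3.14].

INTERFACE

Orientations are given as a unit quaternion [w, x, y, z].
In Python, from bench import arm, get_image, get_calibration, job_done gives the robot as it stands. The module is installed in compiled form; this text tells all that it offers.
- The arm moves only by the tool send_rows, never from a script. Its argument "increments" is a list of rows, each a list of 7 numbers: the turn, a rotation vector about the tool's x, y, z in rad, then the shift along the tool's x, y, z in mm, then the finger opening in mm, from 0 to 85.4. A call has 1 to 20 rows; each row shifts and turns the pose as measured when the row begins, along the tool's axes as they then stand; what a row does not reach is not made up. A row lasts 1/12 s, in which the tool goes at most 41.7 mm and 7.16 degrees, less where a joint would pass 70% of its speed; a pose out of reach is approached as far as the arm can. A call with a gripper value outside its range is refused whole. The fingers move at their own pace and stop on an object; the grip force is fixed at half the most. Time passes only in rows, so rows that do not move let the fingers close. It gives the time, the measured TCP pose, the force and the opening at its end, in the units of the state.
- arm.get_state(): the state, without advancing time (a new reading comes with each control period).
- get_image(name): name is "scene" or "side" or "wrist"; returns (picture, depth): 480x640x3 uint8, red, green, blue; 480x640 float32, m along the optical axis (not along the pixel's ray), 0 where there is no reading.
- get_calibration(name): a dict with "vertical_fov" (degrees; the focal length in pixels is half the picture's height over the tangent of half this angle, whatever the lens; pixels are square), "cx", "cy" (the principal point, pixels), "position" and "rotation" of the camera in the world; the wrist camera has in their place "hand_eye" (4x4, takes a point from camera to tool coordinates, whose origin is the TCP and whose axes are the flange's). Camera axes: x right, y up, looking along -z (the intrinsics and any distortion apply to the point x, -y, -z); pixel columns grow to the right and rows downward; lengths in m; the calibration is good to about 2 mm. A picture is of the moment at which its call begins: read the wrist's pose just before it. get_calibration takes no time and is no camera call.
- job_done(): hands the job in, once; it reports no verdict.
The state is a dict: "t": time; "q": joint angles; "joint_vel": joint speeds; "effort": joint torques, N m; "position": TCP position; "tcp_rot": TCP orientation; "force": force on the tool from outside, world axes, zero at the start; "wrist_torque": the same for the moment, N m; "finger_gap": opening from 0.0 (shut) to 1.0 (fully open).
Only numpy, scipy, OpenCV 4.12 (cv2) and the standard library are available. Lean on these libraries where they do the work, as an engineer would, in place of code of your own. Each camera call takes 0.05 s, during which the arm holds its last target.

TASK

The aluminium carrier plate with the lino block is lying propped up on the two registration pins of the plywood board. Without lifting it off, nudge it along until both of its holes drop over the two pins and it lies flat on the board, then leave it there. Leave the ink tin, the gouge and the roll of tape where they are.

Things in the scene. Friction and masses are not known exactly. Their poses are not given: they have to be found in the camera images.
- board: Plywood registration board fixed to the worktop, 260 (its x) x 280 (its y) x 12 mm thick; origin at the centre of its underside, z up, -x edge towards the robot. Its flat top, 12 mm above the worktop, carries two fixed steel pins in a line along its y axis, 25 mm to the +x side of its centre and 55 mm either side of it.
- left_pin (a point): Foot of the left pin (the +y one) on its axis, level with the top of the board. Both pins are 10 mm in diameter and stand 11 mm above the board's top; the uppermost 5 mm is a half-round nose.
- right_pin (a point): Foot of the right pin (the -y one) on its axis, level with the top of the board; same shape as the left one.
- plate: Loose aluminium plate, 130 (its x) x 200 (its y) x 8 mm thick, about 0.5 kg, a lino block 104 x 84 x 8 mm glued on its middle; origin at the centre of its underside. Starts with its -x edge on the board and its underside on the pin tips, 17 to 26 mm short of seated along the board's x, off by up to 28 mm in y and 0.1 rad in yaw. Seated, it is centred on the board, axes alike, flat.
- round_hole (a point): Centre of the round hole, 13 mm in diameter, at the plate's underside, 25 mm to the +x side and 55 mm to the +y side of the plate's centre. It belongs over the left pin. At the start the plate slopes up away from the robot by about 0.1 rad.
- slot (a point): Centre of the slot, 13 mm (plate x) by 18 mm (plate y), at the plate's underside, 25 mm to the +x side and 55 mm to the -y side of the plate's centre. It belongs over the right pin.
- tin: Ink tin, 70 mm in diameter, 61 mm high, standing to the left (+y side) of the board; leave alone. Origin at the centre of its underside.
- gouge: Lino gouge with a wooden handle, 108 x 25 x 19 mm, lying to the left of the board nearer the robot than the tin; leave alone. Origin at the centre of its underside.
- tape: Roll of masking tape, 104 mm across, 25 mm high, lying flat to the right (-y side) of the board; leave alone. Origin at the centre of its underside.
Mind the look-alikes: they are no part of the job. What is meant by the plate is not green, and is the larger of those in its own colour.

How it is judged:
By the outcome, as a careful person would: the job done as asked, in the order asked, and still so for the second after the job is handed in, with the robot touching nothing.
It also fails if it takes over 64 s, if anything falls off the work surface, if the arm or the gripper's body presses on something with over 40 N, if the wrist force passes 120 N, or if a joint passes its speed limit or range.

## Working session

There is one attempt and no reset: what is moved stays moved. The work goes in short steps, Python scripts to look and compute and a tool call to move; the robot and the scene stay as the last step left them, time stands still between calls to the robot, and variables do not carry over. Pictures are saved under pics/ and viewed, and the job is handed in when it is done.

Besides the shell and the picture viewer there is one more tool, called as a command line: name --pt "numbers of a row" for each row, then --argument value for the rest. send_rows: Moves the arm, as the interface text tells. Its arguments: {"type":"object","properties":{"increments":{"type":"array","items":{"type":"array","items":{"type":"number"}}}},"required":["increments"]}

```bash
ls; mkdir -p pics; cat > h.py <<'E'
import numpy as np,cv2
from bench import arm,get_image,get_calibration,job_done
E
python3 - <<'E'
from h import *
s=arm.get_state();print(s)
for n in("scene","side","wrist"):
    c=get_calibration(n);print(n,c)
    p,d=get_image(n);cv2.imwrite(f"pics/{n}0.png",p[:,:,::-1]);np.save(f"pics/{n}0.npy",d)
E
```

```text
pics
{'t': 0.0, 'q': array([-1.32080775e+00,  2.59344974e-01,  1.53609451e+00,  1.53613289e-05,
        1.34801939e+00, -2.02796817e-01]), 'joint_vel': array([ 8.10193183e-04, -6.16009647e-05,  1.20826795e-04, -5.55315782e-04,
       -1.87334972e-03,  2.65706208e-04]), 'effort': array([-2.77999941e-03, -4.46043563e+01, -2.90581727e+01, -8.48584041e-04,
        1.16198263e-02,  1.35427051e-06]), 'position': array([ 0.24050116, -0.49403173,  0.23046906]), 'tcp_rot': array([-9.33026565e-04,  9.74482401e-01,  2.24461979e-01, -1.45283124e-05]), 'force': array([-0.19614066, -0.1460557 ,  0.40510037]), 'wrist_torque': array([-0.04906424, -0.01662405,  0.03761863]), 'finger_gap': 1.0030991123555941}
scene {'vertical_fov': 48.35788946294878, 'cx': 326.1280120042003, 'cy': 231.98844949981498, 'position': array([-0.04143623,  0.34592152,  0.97903383]), 'rotation': array([-0.45805778, -0.15075011,  0.29127461,  0.82620613])}
side {'vertical_fov': 48.07996781174703, 'cx': 312.2782173658988, 'cy': 237.108755111115, 'position': array([-0.11699211, -1.06041182,  0.63528114]), 'rotation': array([ 0.80644017,  0.51325997, -0.14897512, -0.25303137])}
wrist {'vertical_fov': 69.95904018530395, 'cx': 317.5142402065486, 'cy': 241.15852413007696, 'hand_eye': array([[ 5.04060203e-04,  9.46841553e-01,  3.21699890e-01,
         8.38356857e-02],
       [ 9.99999794e-01, -3.49694207e-04, -5.37628701e-04,
        -1.07406993e-03],
       [-3.96552606e-04,  3.21700095e-01, -9.46841535e-01,
        -1.41428810e-01],
       [ 0.00000000e+00,  0.00000000e+00,  0.00000000e+00,
         1.00000000e+00]])}
```

View pics/scene0.png

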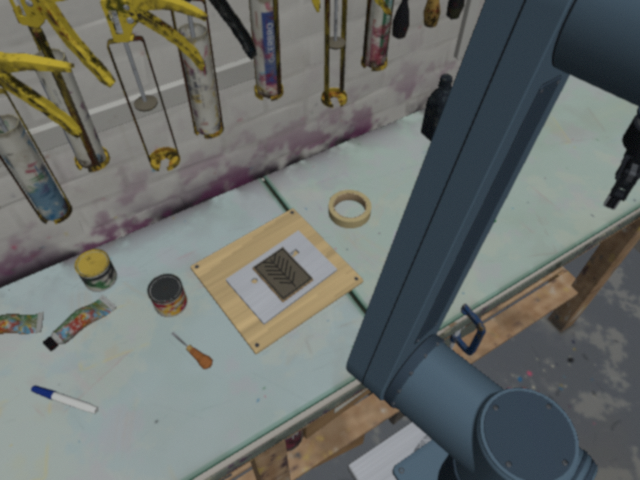

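View pics/side0.png

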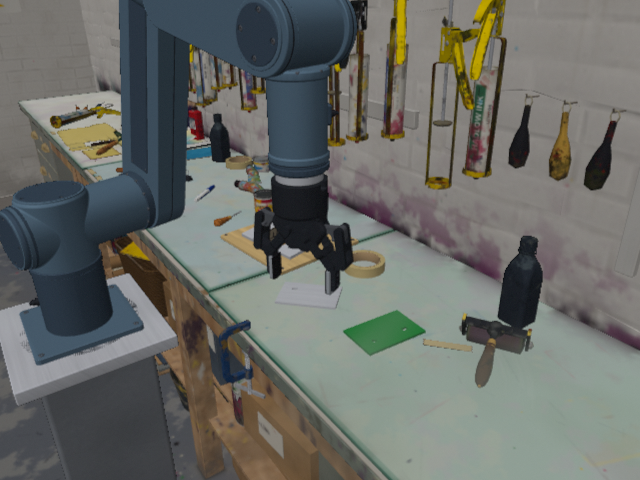

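View pics/wrist0.png

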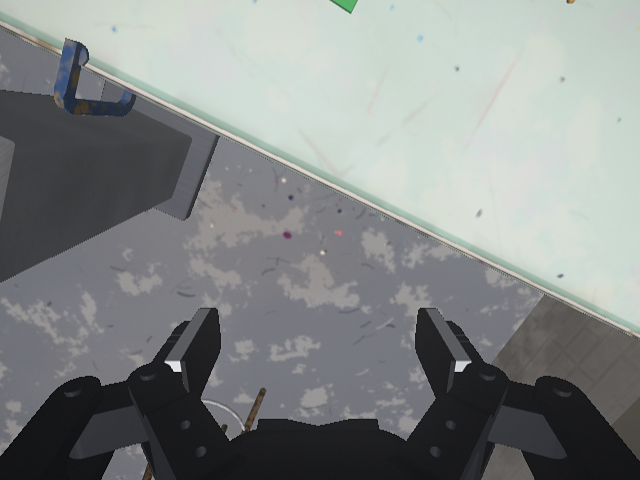

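```bash
cat >> h.py <<'E'
from scipy.spatial.transform import Rotation as R
def rot(q): return R.from_quat([q[1],q[2],q[3],q[0]]).as_matrix()
def campose(n,s=None):
    c=get_calibration(n)
    if n=="wrist":
        T=np.eye(4);T[:3,:3]=rot(s["tcp_rot"]);T[:3,3]=s["position"]
        H=T@c["hand_eye"];return c,H[:3,:3],H[:3,3]
    return c,rot(c["rotation"]),np.array(c["position"])
def pix(n,u,v,z,s=None):
    c,M,p=campose(n,s);f=240/np.tan(np.radians(c["vertical_fov"]/2))
    r=M@np.array([(u-c["cx"])/f,-(v-c["cy"])/f,-1]);return p+r*(z-p[2])/r[2]
def proj(n,X,s=None):
    c,M,p=campose(n,s);f=240/np.tan(np.radians(c["vertical_fov"]/2))
    x=M.T@(np.array(X)-p);return np.array([c["cx"]+f*x[0]/-x[2],c["cy"]+f*x[1]/x[2]])
def cloud(n,d,s=None):
    c,M,p=campose(n,s);f=240/np.tan(np.radians(c["vertical_fov"]/2))
    v,u=np.mgrid[:480,:640]
    P=np.stack([(u-c["cx"])/f*d,-(v-c["cy"])/f*d,-d],-1);return P@M.T+p
E
python3 - <<'E'
from h import *
p=cv2.imread("pics/scene0.png")
cv2.imwrite("pics/c1.png",cv2.resize(p[200:360,180:380],None,fx=4,fy=3.75,interpolation=cv2.INTER_CUBIC))
C=cloud("scene",np.load("pics/scene0.npy"))
for u,v in((191,268),(293,210),(362,282),(258,350)): print(pix("scene",u,v,.012).round(3),C[v,u].round(3))
E
```

```text
[0.664 0.227 0.012] [0.666 0.227 0.009]
[ 0.692 -0.045  0.012] [ 0.694 -0.046  0.009]
[ 0.438 -0.069  0.012] [ 0.441 -0.072  0.007]
[0.415 0.194 0.012] [0.416 0.194 0.01 ]
```

View pics/c1.png

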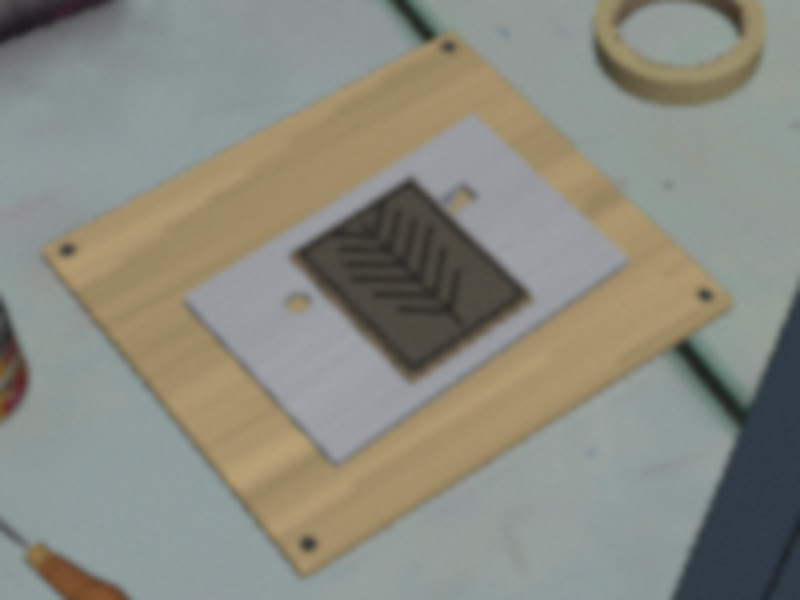

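send_rows --pt "0 0 0.12 0 0 -10 85" --pt "0 0 0.12 0 0 -10 85" --pt "0 0 0.12 0 0 -10 85" --pt "0 0 0 22 -33 -2 85" --pt "0 0 0 22 -33 -2 85" --pt "0 0 0 22 -33 -2 85" --pt "0 0 0 22 -33 -2 85" --pt "0 0 0 22 -33 -2 85" --pt "0 0 0 22 -33 -2 85" --pt "0 0 0 22 -33 -2 85" --pt "0 0 0 22 -33 -2 85" --pt "0 0 0 22 -33 -2 85" --pt "0 0 0 22 -33 -2 85" --pt "0 0 0 22 -33 -2 85" --pt "0 0 0 22 -33 -2 85" --pt "0 0 0 22 -33 -2 85" --pt "0 0 0 22 -33 -2 85" --pt "0 0 0 22 -33 -2 85"

```text
t: 1.65
position: [0.54, 0.041, 0.2898]
tcp_rot: [-0.004, 1.0, 0.03, -0.002]
force: [1.3, -1.0, -0.2]
finger_gap: 0.994
```

```bash
cat >> h.py <<'E'
def snap(n,tag):
    s=arm.get_state();p,d=get_image(n);cv2.imwrite(f"pics/{tag}.png",p[:,:,::-1]);np.save(f"pics/{tag}.npy",d)
    import pickle;pickle.dump(s,open(f"pics/{tag}.pkl","wb"));return s,p,d
def load(tag):
    import pickle;return pickle.load(open(f"pics/{tag}.pkl","rb")),cv2.imread(f"pics/{tag}.png"),np.load(f"pics/{tag}.npy")
def yaw(s):
    x=rot(s["tcp_rot"])[:,0];return np.arctan2(x[1],x[0])
def st():
    s=arm.get_state();print(round(s["t"],2),s["position"].round(4),"yaw",yaw(s).round(4),"F",s["force"].round(1),"tz",rot(s["tcp_rot"])[:,2].round(3),s["finger_gap"].round(3))
E
python3 - <<'E'
from h import *
snap("wrist","w1");st()
E
```

```text
Traceback (most recent call last):
  File "h.py", line 29, in st
    s=arm.get_state();print(round(s["t"],2),s["position"].round(4),"yaw",yaw(s).round(4),"F",s["force"].round(1),"tz",rot(s["tcp_rot"])[:,2].round(3),s["finger_gap"].round(3))
                                                                                                                                                      ^^^^^^^^^^^^^^^^^^^^^
AttributeError: 'float' object has no attribute 'round'
```

View pics/w1.png

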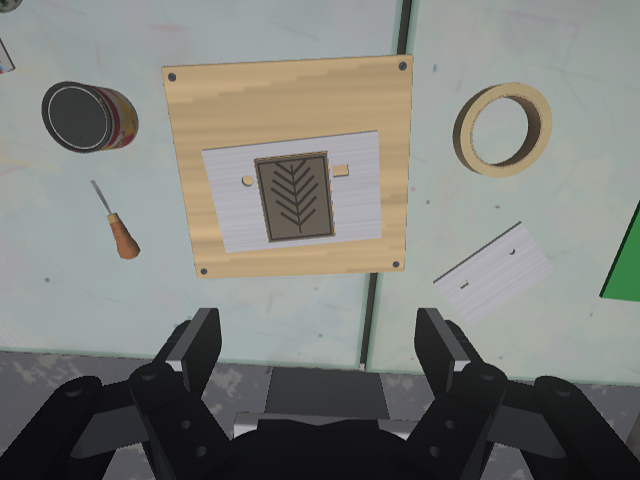

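```bash
sed -i 's/s\["finger_gap"\].round(3)/round(s["finger_gap"],3)/' h.py
python3 - <<'E'
from h import *
s,p,d=snap("wrist","w2");st();print(abs(s["joint_vel"]).max())
p=p[:,:,::-1]
cv2.imwrite("pics/c2.png",cv2.resize(p[40:290,150:430],None,fx=2.8,fy=2.4,interpolation=cv2.INTER_CUBIC))
E
```

```text
1.75 [0.5413 0.0441 0.2895] yaw 0.0654 F [ 0.2 -0.5 -0.2] tz [-0.004  0.009 -1.   ] 0.998
0.16684550145167923
```

View pics/c2.png

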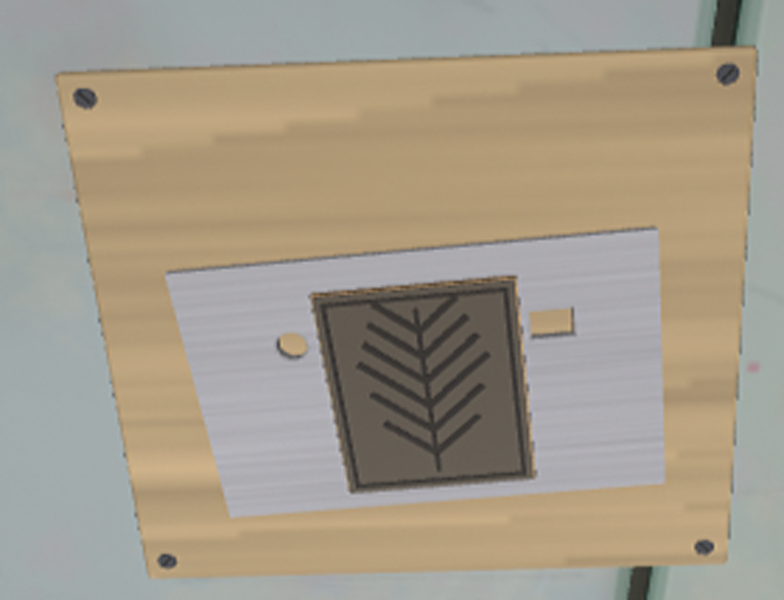

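send_rows --pt "0 0 0 0 0 0 85" --pt "0 0 0 0 0 0 85"

```text
t: 1.92
position: [0.5411, 0.0457, 0.2884]
tcp_rot: [-0.005, 0.999, 0.035, -0.003]
force: [0.3, 0.6, -0.2]
finger_gap: 0.992
```

```bash

python3 - <<'E'
from h import *
s,p,d=snap("wrist","w3");st();print(abs(s["joint_vel"]).max())
p=p[:,:,::-1]
cv2.imwrite("pics/c3.png",cv2.resize(p[40:290,150:430],None,fx=2.8,fy=2.4,interpolation=cv2.INTER_CUBIC))
E
```

```text
1.97 [0.5408 0.0452 0.2884] yaw 0.0689 F [-0.5  0.   0.1] tz [-0.006  0.009 -1.   ] 0.996
0.01818677333624473
```

View pics/c3.png

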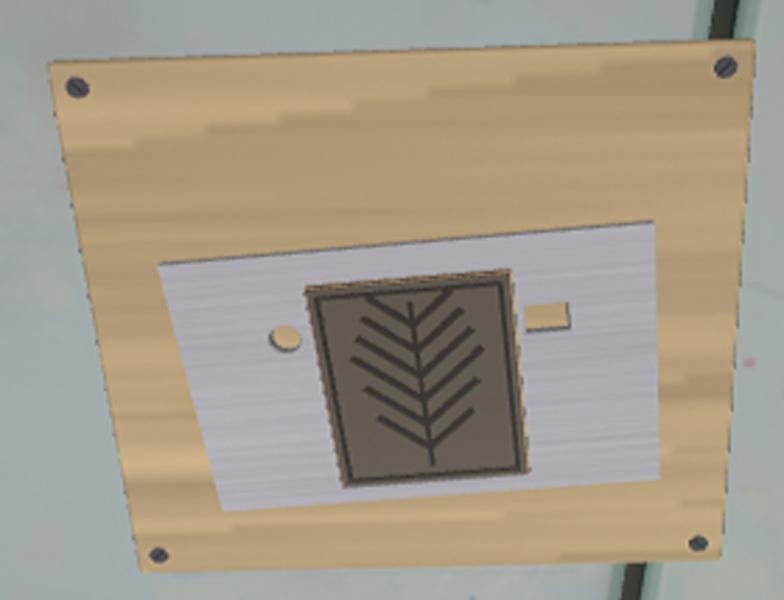

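```bash
cat >> h.py <<'E'
from scipy.optimize import least_squares
def bpts(b,P):
    c,s_=np.cos(b[2]),np.sin(b[2]);P=np.atleast_2d(P)
    return np.c_[b[0]+c*P[:,0]-s_*P[:,1],b[1]+s_*P[:,0]+c*P[:,1],P[:,2]]
def fitboard(px,s,n="wrist"):
    C=np.array([[.13,.14,.012],[.13,-.14,.012],[-.13,-.14,.012],[-.13,.14,.012]])
    r=least_squares(lambda b:np.concatenate([proj(n,X,s)-q for X,q in zip(bpts(b,C),px)]),[.55,.077,.09]);return r.x,r.fun
def plpts(p,P):
    # p: x,y of centre underside, yaw, pitch(slope up toward +x); near bottom edge at z=.012
    P=np.atleast_2d(P);Ry=R.from_euler("y",-p[3]).as_matrix();Rz=R.from_euler("z",p[2]).as_matrix()
    Q=(P@Ry.T);Q[:,2]+=.012+.065*np.sin(p[3]);Q=Q@Rz.T;Q[:,0]+=p[0];Q[:,1]+=p[1];return Q
PC=np.array([[.065,.1,.008],[.065,-.1,.008],[-.065,-.1,.008],[-.065,.1,.008]])
def fitplate(px,s,n="wrist",pts=PC):
    r=least_squares(lambda b:np.concatenate([proj(n,X,s)-q for X,q in zip(plpts(b,pts),px)]),[.53,.077,.09,.05]);return r.x,r.fun
def rel(b,p):
    c,s_=np.cos(b[2]),np.sin(b[2]);d=p[:2]-b[:2]
    return np.array([c*d[0]+s_*d[1],-s_*d[0]+c*d[1],p[2]-b[2]])
E
python3 - <<'E'
from h import *
s,p,d=load("w3")
f=lambda L:np.array(L)/[2.8,2.4]+[150,40]-.3
b,e=fitboard(f([(50,62),(754,41),(720,558),(142,571)]),s);print("board",b.round(4),e.round(1))
q,e=fitplate(f([(159,265),(653,222),(659,479),(223,511)]),s);print("plate",q.round(4),e.round(1))
q2,e=fitplate(f([(159,265),(653,222),(659,479),(223,511),(285,338),(547,316)]),s,pts=np.r_[PC,[[.025,.055,.008],[.025,-.055,.008]]]);print("plate",q2.round(4),e.round(1))
print("rel",rel(b,q).round(4),rel(b,q2).round(4))
C=cloud("wrist",d,s)
for u,v in f([(159,275),(640,235),(645,470),(230,500),(400,150),(400,540)]): print(C[int(v),int(u)].round(4))
E
```

```text
board [0.5579 0.0741 0.1014] [-2.6 -0.9  2.5 -1.5  1.4  2.5 -1.4  2.2]
plate [0.5401 0.0697 0.1668 0.0671] [-0.1 -0.3  0.2 -0.2  0.4  0.2 -0.5  0.6]
plate [0.5402 0.0697 0.167  0.0658] [-0.1 -0.4  0.1 -0.3  0.4  0.1 -0.5  0.6  0.1  0.1 -0.   0.2]
rel [-0.0181 -0.0025  0.0654] [-0.018  -0.0025  0.0655]
[0.5803 0.1852 0.011 ]
[ 0.6145 -0.0127  0.0321]
[ 0.4975 -0.0322  0.0199]
[0.4664 0.1547 0.02  ]
[0.6448 0.0857 0.0112]
[0.4466 0.0765 0.0118]
```

```bash
cat >> h.py <<'E'
PA=np.r_[PC,[[.025,.055,.008],[.025,-.055,.008]]]
BC=np.array([[.13,.14,.012],[.13,-.14,.012],[-.13,-.14,.012],[-.13,.14,.012]])
def joint(bpx,ppx,s,n="wrist",flat=False,bfix=None):
    c,M,p=campose(n,s);f=240/np.tan(np.radians(c["vertical_fov"]/2));cc=np.array([c["cx"],c["cy"]])
    def pr(X,k,dx):
        u=np.array([proj(n,x+np.array([0,0,dx]),s) for x in X]);r=(u-cc)/f
        return cc+f*r*(1+k*(r**2).sum(1,keepdims=True))
    def fun(v):
        b=v[:3];q=v[3:6];L=.09-rel(b,q)[0]
        if flat: pitch=0
        else: pitch=np.arctan2(.011,L)
        return np.r_[(pr(bpts(b,BC),v[6],v[7])-bpx).ravel(),(pr(plpts([*q,pitch],PA[:len(ppx)]),v[6],v[7])-ppx).ravel(),v[7]/.002,v[6]/.05]
    r=least_squares(fun,[.555,.075,.1,.54,.07,.15,0,0],x_scale=[.01,.01,.01,.01,.01,.01,.1,.001]);return r.x,r.fun
E
python3 - <<'E'
from h import *
s,p,d=load("w3")
f=lambda L:np.array(L)/[2.8,2.4]+[150,40]-.3
v,e=joint(f([(50,62),(754,41),(720,558),(142,571)]),f([(159,265),(653,222),(659,479),(223,511),(285,338),(547,316)]),s)
print(v.round(4),rel(v[:3],v[3:6]).round(4));print(e.round(1))
E
```

```text
[ 0.5602  0.0748  0.1011  0.5408  0.0699  0.166  -0.0417 -0.0015] [-0.0197 -0.003   0.065 ]
[ 0.2  0.4  0.2 -0.5  0.6  0.4 -1.  -0.  -0.1  0.2  0.2  0.3  0.  -0.6
 -0.1 -0.3 -0.1  0.2 -0.   0.3 -0.7 -0.8]
```

```bash
cat >> h.py <<'E'
B=np.array([.5602,.0748,.1011])
def to(bx,by,z,yw=0):
    """tool-frame rv and shift(mm) to get TCP at board coords (bx,by) mm, z mm, yaw rel board, pointing down"""
    s=arm.get_state();X=bpts(B,[bx/1e3,by/1e3,z/1e3])[0]
    Rc=rot(s["tcp_rot"]);a=B[2]+yw
    Rt=np.array([[np.cos(a),np.sin(a),0],[np.sin(a),-np.cos(a),0],[0,0,-1]])
    print("rv",R.from_matrix(Rc.T@Rt).as_rotvec().round(3),"shift now-axes",(Rc.T@(X-s["position"])*1e3).round(1),"target-axes",(Rt.T@(X-s["position"])*1e3).round(1))
    r=rel(B,np.r_[s["position"][:2],yaw(s)]);print("tcp in board",(r[:2]*1e3).round(1),"z",(s["position"][2]*1e3).round(1),"yaw",r[2].round(3))
    st()
E
python3 -c "
from h import *
to(-120,-3,60)"
```

```text
rv [-0.01   0.005 -0.032] shift now-axes [-97.3 -19.2 229.1] target-axes [-97.8 -24.5 228.4]
tcp in board [-22.2 -27.5] z 288.4 yaw -0.032
1.97 [0.5408 0.0452 0.2884] yaw 0.0689 F [-0.5  0.   0.1] tz [-0.006  0.009 -1.   ] 0.996
```

send_rows --pt "-0.01 0.005 -0.032 0 0 0 85" --pt "0 0 0 -24 -6 22 85" --pt "0 0 0 -24 -6 22 85" --pt "0 0 0 -24 -6 22 85" --pt "0 0 0 -24 -6 22 85" --pt "0 0 0 0 0 36 85" --pt "0 0 0 0 0 36 85" --pt "0 0 0 0 0 36 85" --pt "0 0 0 0 0 20 85" --pt "0 0 0 0 0 10 85" --pt "0 0 0 0 0 0 85" --pt "0 0 0 0 0 0 85"

```text
t: 2.97
position: [0.4349, 0.0429, 0.0564]
tcp_rot: [0.003, 0.999, 0.037, 0.003]
force: [0.4, -0.4, 0.8]
finger_gap: 0.992
```

```bash
python3 -c "
from h import *
to(-120,-3,10)
s,p,d=snap('wrist','w4')
s,p,d=snap('side','s4')
cv2.imwrite('pics/s4c.png',cv2.resize(p[200:300,200:400,::-1],None,fx=4,fy=4,interpolation=cv2.INTER_CUBIC))"
```

```text
rv [ 0.006 -0.007 -0.027] shift now-axes [  7.1 -16.6  46.3] target-axes [  7.9 -16.1  46.4]
tcp in board [-127.9  -19.1] z 56.4 yaw -0.027
2.97 [0.4349 0.0429 0.0564] yaw 0.0737 F [ 0.4 -0.4  0.8] tz [ 0.007 -0.005 -1.   ] 0.992
```

View pics/s4c.png

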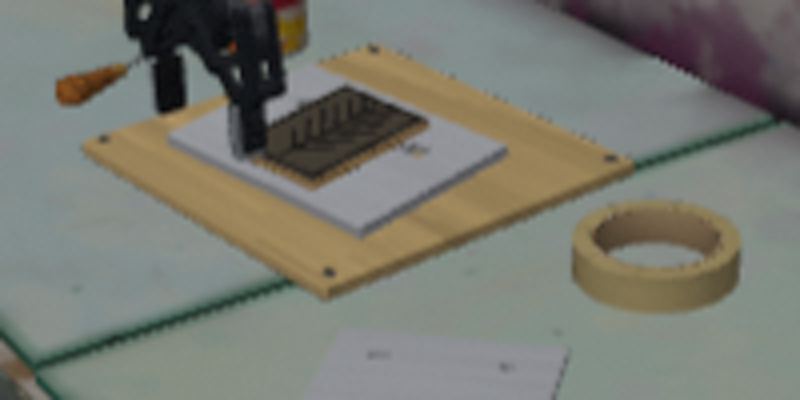

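View pics/w4.png

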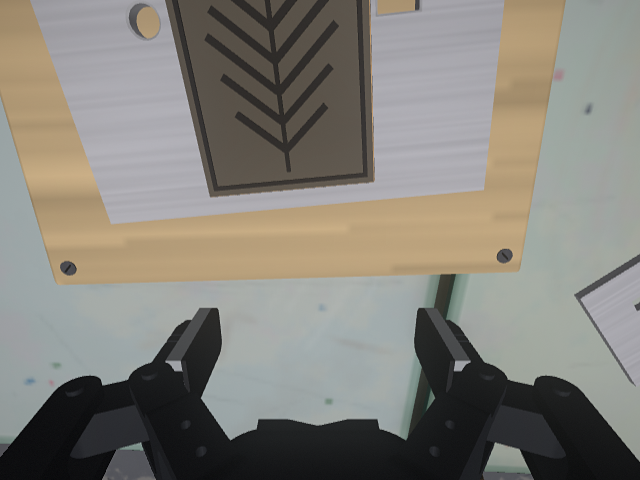

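send_rows --pt "0.006 -0.007 -0.027 0 0 0 85" --pt "0 0 0 4 -10 15 85" --pt "0 0 0 4 -8 15 85" --pt "0 0 0 2 -2 12 85" --pt "0 0 0 0 0 3 85" --pt "0 0 0 0 0 0 85"

```text
t: 3.57
position: [0.4528, 0.0619, 0.0195]
tcp_rot: [0.002, 0.999, 0.05, 0.011]
force: [-0.1, -0.0, 0.6]
finger_gap: 0.995
```

```bash
python3 -c "
from h import *
to(-120,-3,2)
s,p,d=snap('wrist','w5')
s,p,d=snap('side','s5')
cv2.imwrite('pics/s5c.png',cv2.resize(p[200:280,210:340,::-1],None,fx=6,fy=6,interpolation=cv2.INTER_CUBIC))"
```

```text
rv [ 0.005 -0.021 -0.002] shift now-axes [-12.2   1.   17.3] target-axes [-11.8   1.   17.5]
tcp in board [-108.2   -2. ] z 19.5 yaw -0.002
3.57 [0.4528 0.0619 0.0195] yaw 0.0994 F [-0.1 -0.   0.6] tz [ 0.021 -0.003 -1.   ] 0.995
```

View pics/s5c.png

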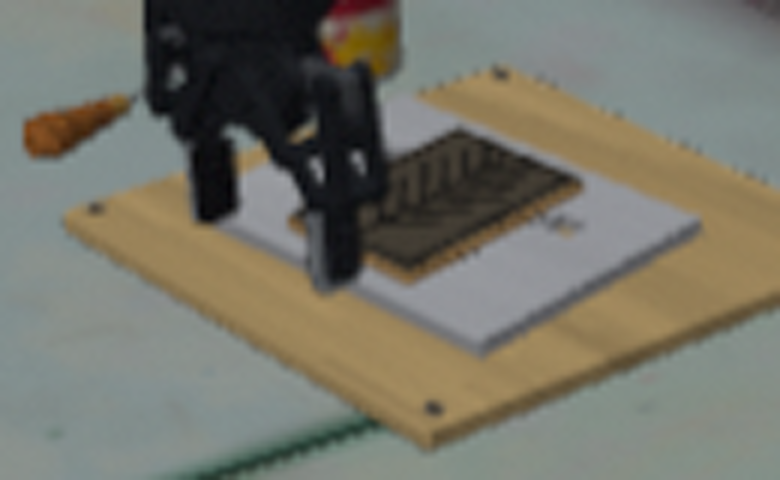

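View pics/w5.png

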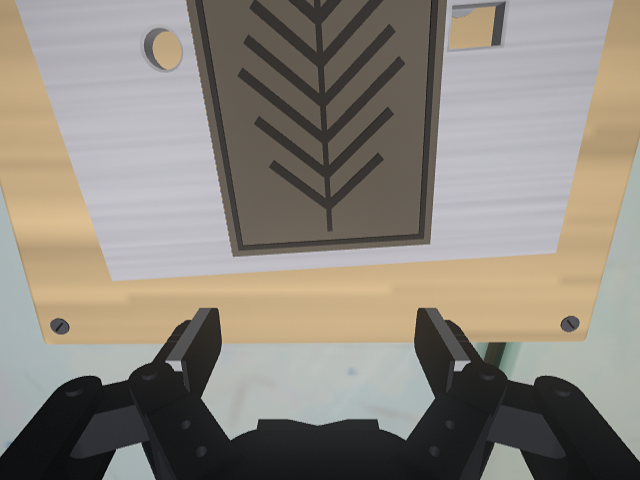

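send_rows --pt "0.005 -0.021 0 -4 0 0 85" --pt "0 0 0 0 0 8 85" --pt "0 0 0 0 0 5 85" --pt "0 0 0 0 0 0 85"

```text
t: 4.0
position: [0.4513, 0.0603, 0.0093]
tcp_rot: [0.001, 0.999, 0.049, 0.004]
force: [-0.7, -0.3, 0.1]
finger_gap: 0.998
```

```bash
python3 -c "
from h import *
to(-112,-3,2)
s,p,d=snap('side','s6')
cv2.imwrite('pics/s6c.png',cv2.resize(p[200:280,210:340,::-1],None,fx=6,fy=6,interpolation=cv2.INTER_CUBIC))"
```

```text
rv [ 0.002 -0.007 -0.003] shift now-axes [-2.3 -0.4  7.2] target-axes [-2.2 -0.4  7.3]
tcp in board [-109.8   -3.4] z 9.3 yaw -0.003
4.0 [0.4513 0.0603 0.0093] yaw 0.0981 F [-0.7 -0.3  0.1] tz [ 0.007 -0.001 -1.   ] 0.998
```

View pics/s6c.png

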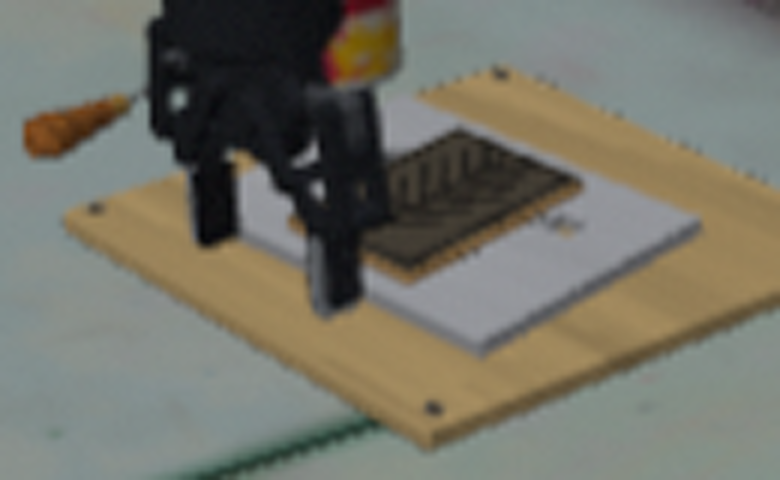

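send_rows --pt "0.002 -0.007 -0.003 0 0 5 85" --pt "0 0 0 0 0 2 85" --pt "0 0 0 0 0 0 85"

```text
t: 4.3
position: [0.4514, 0.0603, 0.0019]
tcp_rot: [-0.0, 0.999, 0.051, 0.0]
force: [1.0, -0.2, 0.1]
finger_gap: 0.994
```

```bash
python3 -c "
from h import *
to(-112,-3,2)
s,p,d=snap('side','s7')
cv2.imwrite('pics/s7c.png',cv2.resize(p[200:280,210:340,::-1],None,fx=6,fy=6,interpolation=cv2.INTER_CUBIC))
for dx in(-11,11):
  for dy in(-57,-43):
    for h in(0,13): print(dx,dy,h,((proj('side',bpts(B,[(-110+dx)/1e3,(-3+dy)/1e3,s['position'][2]+h/1e3])[0])-[210,200])*6).round())
"
```

```text
rv [-0.001 -0.     0.   ] shift now-axes [-2.3 -0.5 -0.1] target-axes [-2.3 -0.5 -0.1]
tcp in board [-109.7   -3.5] z 1.9 yaw 0.0
4.3 [0.4514 0.0603 0.0019] yaw 0.1013 F [ 1.  -0.2  0.1] tz [ 0.     0.001 -1.   ] 0.994
-11 -57 0 [331. 369.]
-11 -57 13 [329. 342.]
-11 -43 0 [312. 358.]
-11 -43 13 [310. 330.]
11 -57 0 [374. 353.]
11 -57 13 [372. 326.]
11 -43 0 [354. 342.]
11 -43 13 [353. 314.]
```

View pics/s7c.png

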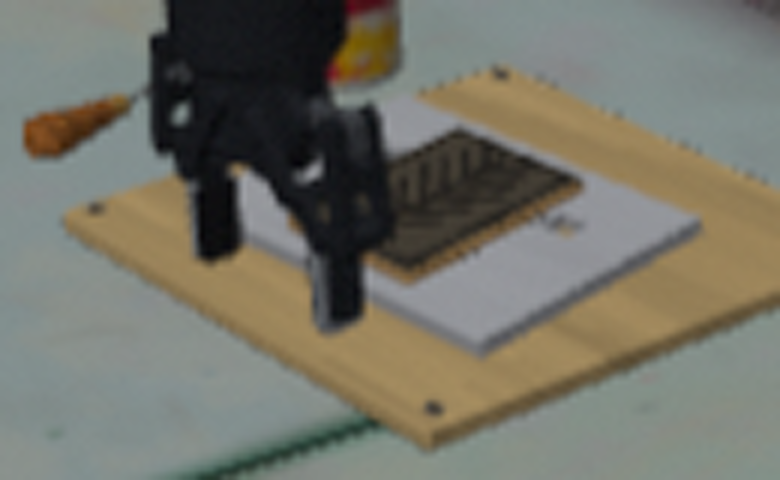

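send_rows --pt "0 0 0 4 0 0 85" --pt "0 0 0 4 0 0 85" --pt "0 0 0 4 0 0 85" --pt "0 0 0 3 0 0 85" --pt "0 0 0 3 0 0 85"

```text
t: 4.77
position: [0.4658, 0.063, 0.0012]
tcp_rot: [-0.001, 0.999, 0.052, -0.005]
force: [-6.2, 0.2, 5.9]
finger_gap: 0.995
```

```bash
python3 -c "
from h import *
to(-93,-3,2)
s,p,d=snap('wrist','w8')
"
```

```text
rv [-0.002  0.01   0.002] shift now-axes [ 2.1  0.8 -0.9] target-axes [ 2.2  0.8 -0.8]
tcp in board [-95.2  -2.2] z 1.2 yaw 0.002
4.77 [0.4658 0.063  0.0012] yaw 0.1031 F [-6.2  0.2  5.9] tz [-0.01   0.001 -1.   ] 0.995
```

View pics/w8.png

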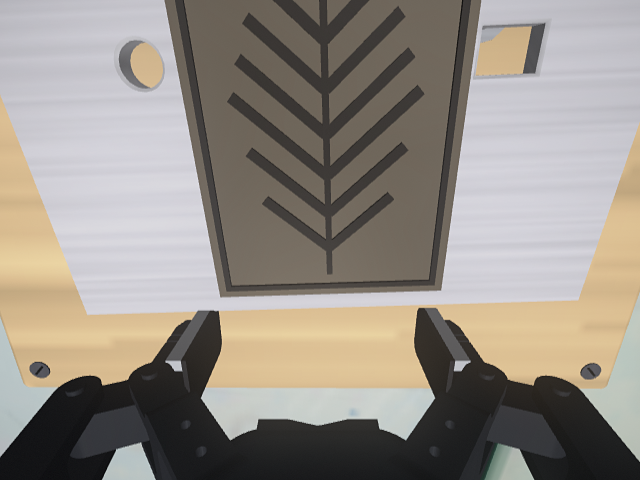

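```bash
cat >> h.py <<'E'
def und(n,u,v,z,s=None,k=-.0417):
    c,M,p=campose(n,s);f=240/np.tan(np.radians(c["vertical_fov"]/2));K=np.array([[f,0,c["cx"]],[0,f,c["cy"]],[0,0,1]])
    a=cv2.undistortPoints(np.array([[[u,v]]],float),K,np.array([k,0,0,0.]))[0,0]
    r=M@np.array([a[0],-a[1],-1]);X=p+r*(z-p[2])/r[2];return (rel(B,np.r_[X[:2],0])[:2]*1e3)
E
python3 -c "
from h import *
s,p,d=load('w8')
for t,u,v,z in(('pl NL',87,314,.0205),('pl NR',578,299,.0205),('b NL',25,386,.012),('b NR',607,387,.012),('hole',139,65,.029),('slotL',474,76,.028),('slotR',536,75,.028),('slot farR',547,22,.03)): print(t,und('wrist',u,v,z,s).round(1))
"
```

```text
pl NL [-85.2  94.8]
pl NR [ -77.6 -107.5]
b NL [-132.3  143.9]
b NR [-131.7 -143.9]
hole [ 6.2 53.1]
slotL [  3.4 -48.5]
slotR [  4.1 -67.9]
slot farR [ 18.2 -67.4]
```

send_rows --pt "0 0 0 -8 0 0 85" --pt "0 0 0 -8 0 -2 85" --pt "0 0 0 0 0 -20 60" --pt "0 0 0 0 0 -30 40" --pt "0 0 0 0 20 -10 20" --pt "0 0 0 15 35 0 0" --pt "0 0 0 20 35 0 0" --pt "0 0 0 20 35 0 0" --pt "0 0 0 20 10 0 0" --pt "0 0 0 15 0 0 0" --pt "0 0 0 0 0 0 0" --pt "0 0 0 0 0 0 0"

```text
t: 5.82
position: [0.5548, -0.071, 0.0674]
tcp_rot: [0.001, 0.999, 0.052, -0.001]
force: [-0.1, 0.1, 0.8]
finger_gap: 0.003
```

```bash
python3 -c "
from h import *
to(-16,-140,30)
s,p,d=snap('wrist','w9')
"
```

```text
rv [0.003 0.001 0.002] shift now-axes [ 4.1 -4.6 37.4] target-axes [ 4.1 -4.5 37.4]
tcp in board [ -20.1 -144.5] z 67.4 yaw 0.002
5.82 [ 0.5548 -0.071   0.0674] yaw 0.1034 F [-0.1  0.1  0.8] tz [-0.001 -0.003 -1.   ] 0.003
```

View pics/w9.png

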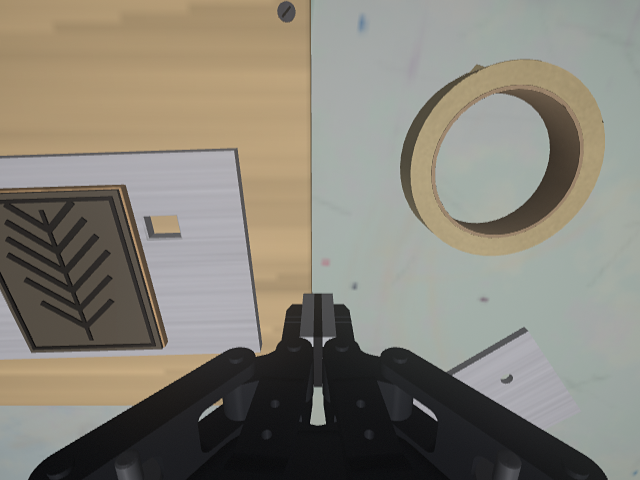

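send_rows --pt "0 0 0 4 -6 15 0" --pt "0 0 0 0 -4 15 0" --pt "0 0 0 0 0 10 0" --pt "0 0 0 0 0 4 0" --pt "0 0 0 0 0 0 0"

```text
t: 6.28
position: [0.5529, -0.0579, 0.0229]
tcp_rot: [0.001, 0.999, 0.053, -0.001]
force: [-0.3, 0.2, -0.1]
finger_gap: 0.002
```

```bash
python3 -c "
from h import *
to(-16,-120,22)
s,p,d=snap('wrist','w10')
"
```

```text
rv [0.003 0.002 0.005] shift now-axes [  4.7 -11.2   0.9] target-axes [  4.6 -11.2   0.9]
tcp in board [ -20.6 -131.2] z 22.9 yaw 0.005
6.28 [ 0.5529 -0.0579  0.0229] yaw 0.1063 F [-0.3  0.2 -0.1] tz [-0.002 -0.003 -1.   ] 0.002
```

View pics/w10.png

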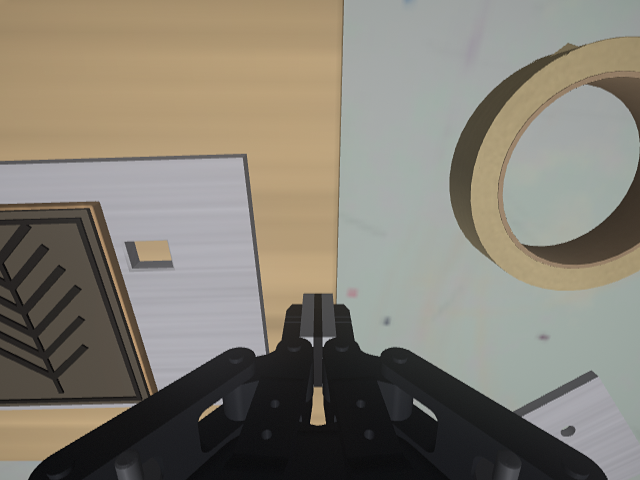

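send_rows --pt "0.003 0.002 0.005 4 -4 0 0" --pt "0 0 0 0 -3 0 0" --pt "0 0 0 0 -3 0 0" --pt "0 0 0 0 -2 0 0"

```text
t: 6.67
position: [0.557, -0.0452, 0.0253]
tcp_rot: [0.0, 0.999, 0.05, 0.001]
force: [-0.2, 0.5, -0.4]
finger_gap: 0.0
```

```bash
python3 -c "
from h import *
to(-16,-115,22)
"
```

```text
rv [ 0.    -0.003 -0.001] shift now-axes [-0.7 -4.   3.3] target-axes [-0.7 -4.   3.3]
tcp in board [ -15.3 -119. ] z 25.3 yaw -0.001
6.67 [ 0.557  -0.0452  0.0253] yaw 0.1002 F [-0.2  0.5 -0.4] tz [ 0.003 -0.    -1.   ] 0.0
```

send_rows --pt "0 0 0 0 0 4 0" --pt "0 0 0 0 -2 0 0" --pt "0 0 0 0 0 0 0"

```text
t: 6.92
position: [0.5575, -0.0425, 0.0219]
tcp_rot: [0.0, 0.999, 0.05, 0.002]
force: [-0.3, 0.2, 0.5]
finger_gap: 0.003
```

```bash
python3 -c "
from h import *
to(-16,-115,22)
s,p,d=snap('wrist','w11')
cv2.imwrite('pics/w11c.png',cv2.resize(p[120:360,100:420,::-1],None,fx=2.5,fy=2.5))
"
```

```text
rv [ 0.001 -0.005 -0.   ] shift now-axes [-1.5 -1.4 -0.1] target-axes [-1.5 -1.4 -0.1]
tcp in board [ -14.5 -116.4] z 21.9 yaw -0.0
6.92 [ 0.5575 -0.0425  0.0219] yaw 0.1009 F [-0.3  0.2  0.5] tz [ 0.005 -0.001 -1.   ] 0.003
```

View pics/w11c.png

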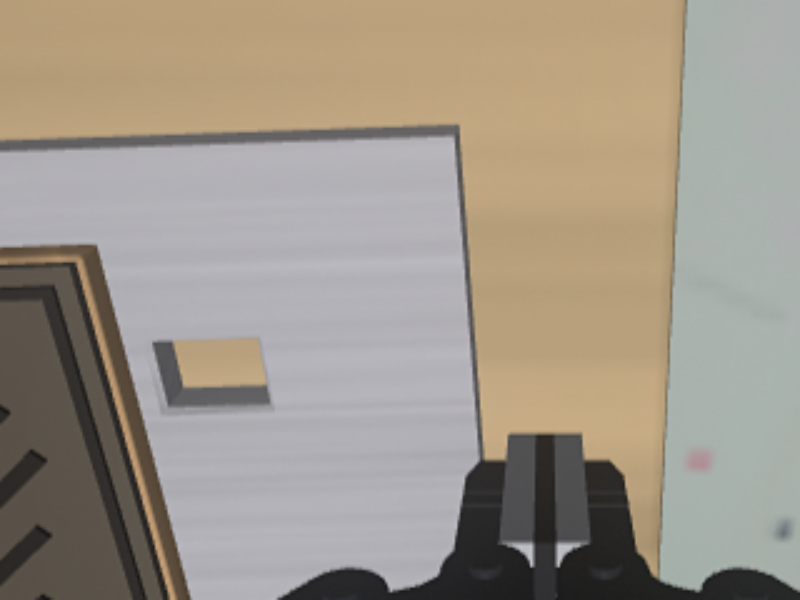

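send_rows --pt "0 -0.004 0 -1.5 -2 0 0" --pt "0 0 0 0 -2 0 0" --pt "0 0 0 0 -2 0 0" --pt "0 0 0 0 0 0 0"

```text
t: 7.3
position: [0.5553, -0.0371, 0.0218]
tcp_rot: [0.001, 0.999, 0.05, 0.0]
force: [-0.3, 0.3, -1.1]
finger_gap: 0.005
```

```bash
python3 -c "
from h import *
to(-16,-108,21.5)
s,p,d=snap('wrist','w12')
cv2.imwrite('pics/w12c.png',cv2.resize(p[120:360,100:420,::-1],None,fx=2.5,fy=2.5))
"
```

```text
rv [ 0.002 -0.    -0.   ] shift now-axes [ 0.2 -2.8  0.3] target-axes [ 0.2 -2.8  0.3]
tcp in board [ -16.2 -110.8] z 21.8 yaw -0.0
7.3 [ 0.5553 -0.0371  0.0218] yaw 0.1008 F [-0.3  0.3 -1.1] tz [ 0.    -0.002 -1.   ] 0.005
```

View pics/w12c.png

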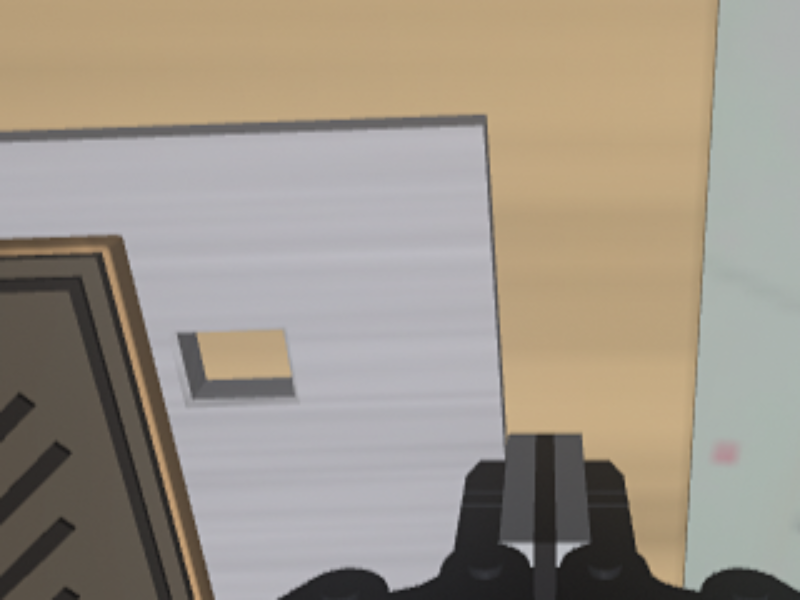

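send_rows --pt "0 0 0 0 -1.5 0 0" --pt "0 0 0 0 -1.5 0 0" --pt "0 0 0 0 0 0 0"

```text
t: 7.6
position: [0.5553, -0.035, 0.022]
tcp_rot: [0.002, 0.999, 0.05, 0.0]
force: [-0.0, -0.5, -0.6]
finger_gap: 0.003
```

```bash
python3 -c "
from h import *
to(-16,-108,21.5)
s,p,d=snap('wrist','w13')
cv2.imwrite('pics/w13c.png',cv2.resize(p[120:360,100:420,::-1],None,fx=2.5,fy=2.5))
"
```

```text
rv [ 0.004 -0.001 -0.   ] shift now-axes [-0.1 -0.8  0.5] target-axes [-0.1 -0.8  0.5]
tcp in board [ -15.9 -108.8] z 22.0 yaw -0.0
7.6 [ 0.5553 -0.035   0.022 ] yaw 0.101 F [-0.  -0.5 -0.6] tz [ 0.001 -0.004 -1.   ] 0.003
```

View pics/w13c.png

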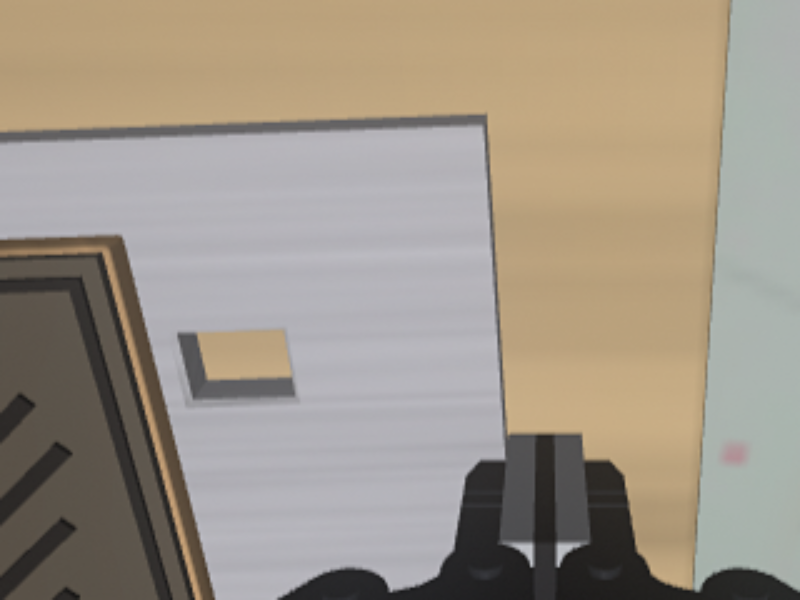

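```bash
python3 -c "
from h import *
s,p,d=load('w13')
g=lambda x,y:(100+x/2.5,120+y/2.5)
for t,x,y,z in(('FR',486,124,.0335),('edge near',504,420,.0285),('bedge',729,20,.012),('bedge',717,200,.012),('bedge',700,450,.012),('slot NL',188,402,.029),('slot NR',297,400,.029),('slot FR',285,329,.030)): print(t,und('wrist',*g(x,y),z,s).round(1))
"
```

```text
FR [ 51.6 -98.8]
edge near [ 1.000e-01 -1.005e+02]
bedge [  66.4 -138.8]
bedge [  35.5 -138.6]
bedge [ -14.9 -138.6]
slot NL [  3.7 -45.8]
slot NR [  4.1 -64.8]
slot FR [ 17.6 -64.4]
```

send_rows --pt "0.003 0 0 0 -1.5 0.5 0" --pt "0 0 0 0 -1.5 0 0" --pt "0 0 0 0 -0.7 0 0" --pt "0 0 0 0 0 0 0"

```text
t: 7.98
position: [0.5556, -0.0324, 0.0219]
tcp_rot: [0.001, 0.999, 0.051, 0.001]
force: [1.1, -2.8, 0.7]
finger_gap: 0.001
```

```bash
python3 -c "
from h import *
to(-16,-106,21.5)
"
```

```text
rv [ 0.002 -0.002  0.   ] shift now-axes [-0.6 -0.2  0.4] target-axes [-0.6 -0.2  0.4]
tcp in board [ -15.4 -106.2] z 21.9 yaw 0.0
7.98 [ 0.5556 -0.0324  0.0219] yaw 0.1012 F [ 1.1 -2.8  0.7] tz [ 0.002 -0.002 -1.   ] 0.001
```

send_rows --pt "0 0 0 0 8 0 0" --pt "0 0 0 0 6 0 0" --pt "0 0 0 0 0 -25 0" --pt "0 0 0 -10 0 -30 0" --pt "0 0 0 -30 -15 -20 0" --pt "0 0 0 -20 -35 0 0" --pt "0 0 0 -20 -35 0 0" --pt "0 0 0 -18 -25 0 40" --pt "0 0 0 0 -8 0 85" --pt "0 0 0 0 0 0 85" --pt "0 0 0 0 0 0 85"

```text
t: 8.9
position: [0.4438, 0.0626, 0.0992]
tcp_rot: [-0.003, 0.999, 0.047, 0.0]
force: [-0.2, -0.6, 0.2]
finger_gap: 0.563
```

```bash
python3 -c "
from h import *
to(-110,0,20)
s,p,d=snap('wrist','w14')
"
```

```text
rv [-0.005 -0.001 -0.007] shift now-axes [ 7.   0.  79.2] target-axes [ 7.1 -0.4 79.2]
tcp in board [-117.1   -0.4] z 99.2 yaw -0.007
8.9 [0.4438 0.0626 0.0992] yaw 0.0946 F [-0.2 -0.6  0.2] tz [ 0.001  0.006 -1.   ] 0.563
```

View pics/w14.png

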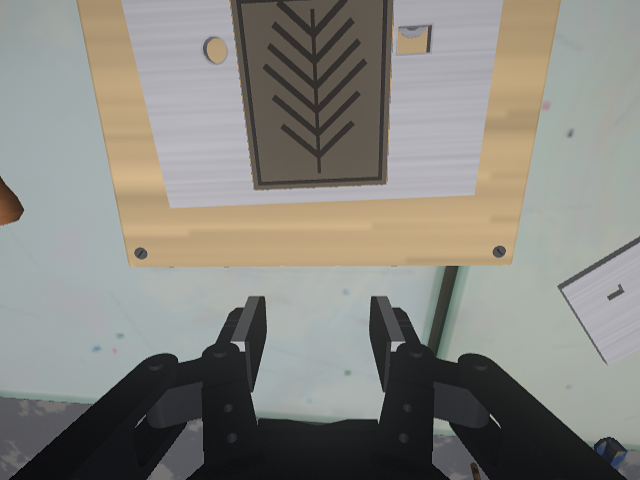

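send_rows --pt "-0.005 0 -0.007 0 0 25 85" --pt "0 0 0 0 0 25 85" --pt "0 0 0 0 0 20 85" --pt "0 0 0 0 0 10 85" --pt "0 0 0 0 0 0 85" --pt "0 0 0 0 0 0 85"

```text
t: 9.45
position: [0.4539, 0.0559, 0.0168]
tcp_rot: [0.001, 0.999, 0.048, 0.005]
force: [0.1, 0.3, -0.2]
finger_gap: 0.996
```

```bash
python3 -c "
from h import *
to(-100,0,2.5)
"
```

```text
rv [ 0.002 -0.01  -0.006] shift now-axes [ 7.4 -8.1 14.3] target-axes [ 7.6 -8.1 14.3]
tcp in board [-107.6   -8.1] z 16.8 yaw -0.006
9.45 [0.4539 0.0559 0.0168] yaw 0.0951 F [ 0.1  0.3 -0.2] tz [ 0.01  -0.001 -1.   ] 0.996
```

send_rows --pt "0.002 -0.01 -0.006 -3 -8 0 85" --pt "0 0 0 0 0 7 85" --pt "0 0 0 0 0 7 85" --pt "0 0 0 0 0 0 85"

```text
t: 9.78
position: [0.4533, 0.0626, 0.0035]
tcp_rot: [0.0, 0.999, 0.05, 0.002]
force: [-0.4, -0.3, 0.2]
finger_gap: 1.001
```

```bash
python3 -c "
from h import *
to(-85,0,2.5)
"
```

```text
rv [ 0.001 -0.003 -0.002] shift now-axes [22.6 -1.4  1.1] target-axes [22.6 -1.3  1. ]
tcp in board [-107.6   -1.3] z 3.5 yaw -0.002
9.78 [0.4533 0.0626 0.0035] yaw 0.0993 F [-0.4 -0.3  0.2] tz [ 0.003 -0.001 -1.   ] 1.001
```

send_rows --pt "0 -0.003 -0.002 4 -1 1 85" --pt "0 0 0 4 0 0 85" --pt "0 0 0 3 0 0 85" --pt "0 0 0 3 0 0 85" --pt "0 0 0 3 0 0 85" --pt "0 0 0 3 0 0 85" --pt "0 0 0 0 0 0 85"

```text
t: 10.37
position: [0.4709, 0.067, 0.0023]
tcp_rot: [0.0, 0.999, 0.052, -0.004]
force: [0.3, 0.6, 0.6]
finger_gap: 0.996
```

```bash
python3 -c "
from h import *
to(-85,0,2.5)
s,p,d=snap('wrist','w15')
"
```

```text
rv [-0.     0.008  0.003] shift now-axes [ 4.6  1.3 -0.2] target-axes [ 4.7  1.2 -0.2]
tcp in board [-89.7   1.2] z 2.3 yaw 0.003
10.37 [0.4709 0.067  0.0023] yaw 0.1045 F [0.3 0.6 0.6] tz [-0.008 -0.    -1.   ] 0.996
```

View pics/w15.png

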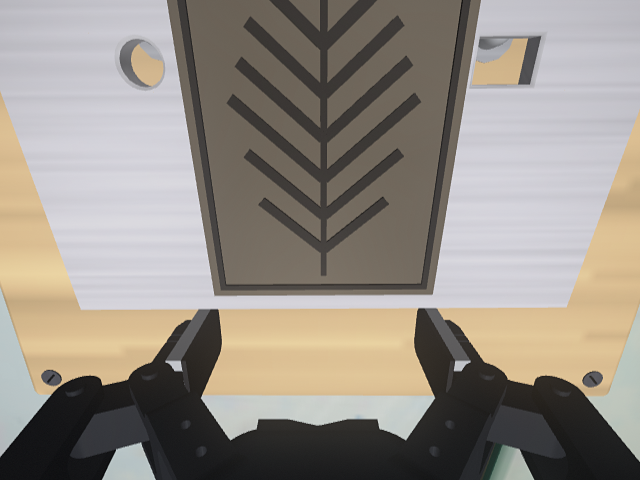

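```bash
python3 -c "
from h import *
s,p,d=load('w15')
for t,u,v,z in(('pl NL',80,310,.020),('pl NR',568,307,.020),('b NL',36,393,.012),('b NR',609,394,.012),('hole',141,65,.029),('bL',8,290,.012),('bR',632,290,.012)): print(t,und('wrist',u,v,z,s).round(1))
"
```

```text
pl NL [-78.9 102. ]
pl NR [ -76.8 -102.3]
b NL [-132.1  143.6]
b NR [-131.9 -144.6]
hole [11.8 56.7]
bL [-74.3 139.8]
bR [ -73.3 -137.1]
```

send_rows --pt "0 0.008 0.003 3 0 0 85" --pt "0 0 0 3 0 0 85" --pt "0 0 0 3 0 0 85" --pt "0 0 0 2 0 0 85" --pt "0 0 0 0 0 0 85"

```text
t: 10.83
position: [0.4762, 0.0681, 0.0017]
tcp_rot: [-0.0, 0.999, 0.05, -0.005]
force: [-1.2, 0.9, 0.7]
finger_gap: 1.0
```

```bash
python3 -c "
from h import *
to(-77,0,2.5)
s,p,d=snap('wrist','w16')
"
```

```text
rv [-0.001  0.01  -0.001] shift now-axes [ 7.3  1.8 -0.9] target-axes [ 7.3  1.8 -0.8]
tcp in board [-84.3   1.8] z 1.7 yaw -0.001
10.83 [0.4762 0.0681 0.0017] yaw 0.1006 F [-1.2  0.9  0.7] tz [-0.01  0.   -1.  ] 1.0
```

View pics/w16.png

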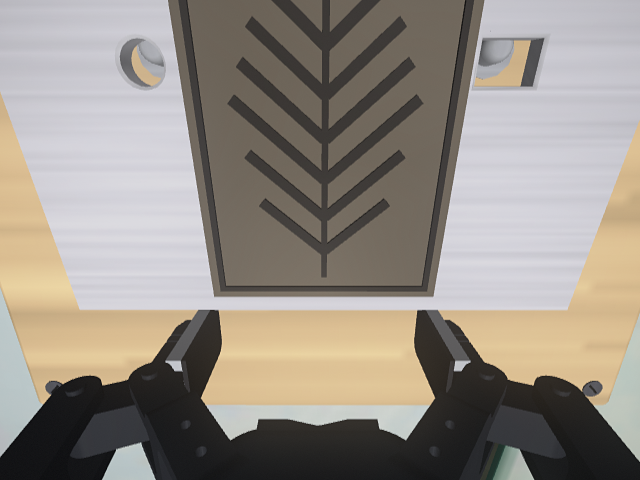

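send_rows --pt "0 0.01 0 3 0 -0.5 85" --pt "0 0 0 3 0 0 85" --pt "0 0 0 3 0 0 85" --pt "0 0 0 2 0 0 85" --pt "0 0 0 0 0 0 85"

```text
t: 11.3
position: [0.4836, 0.069, 0.0018]
tcp_rot: [-0.001, 0.999, 0.05, -0.004]
force: [-0.3, 0.6, 1.1]
finger_gap: 0.995
```

```bash
python3 -c "
from h import *
to(-77,0,2.5)
s,p,d=snap('wrist','w17')
"
```

```text
rv [-0.002  0.007 -0.001] shift now-axes [-0.2  2.  -0.7] target-axes [-0.2  2.  -0.7]
tcp in board [-76.8   2. ] z 1.8 yaw -0.001
11.3 [0.4836 0.069  0.0018] yaw 0.1006 F [-0.3  0.6  1.1] tz [-0.007  0.001 -1.   ] 0.995
```

View pics/w17.png

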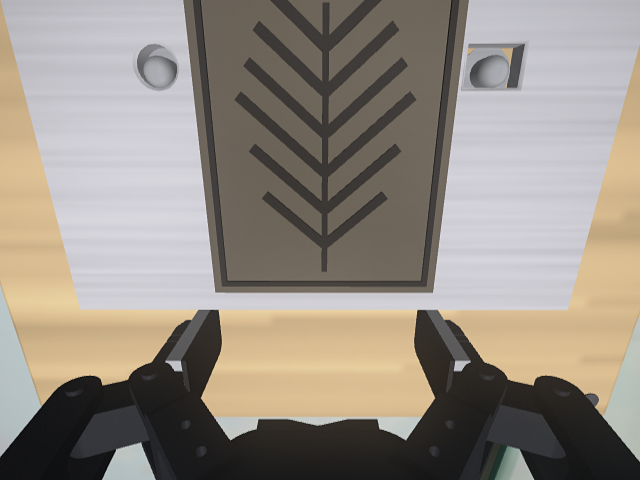

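send_rows --pt "0 0 0 -8 0 0 85" --pt "0 0 0 -10 0 -3 85" --pt "0 0 0 -5 0 -25 85" --pt "0 0 0 10 0 -38 85" --pt "0 0 0 15 0 -38 85" --pt "0 0 0 15 0 -38 85" --pt "0 0 0 15 0 -38 85" --pt "0 0 0 15 0 -30 85" --pt "0 0 0 10 0 -10 85" --pt "0 0 0 0 0 0 85" --pt "0 0 0 0 0 0 85" --pt "0 0 0 0 0 0 85"

```text
t: 12.35
position: [0.5399, 0.0742, 0.2333]
tcp_rot: [-0.001, 0.999, 0.05, 0.003]
force: [-0.4, 0.5, -1.2]
finger_gap: 0.999
```

```bash
python3 -c "
from h import *
st()
s,p,d=snap('wrist','w18')
cv2.imwrite('pics/w18c.png',cv2.resize(p[0:300,140:460,::-1],None,fx=2.5,fy=2,interpolation=cv2.INTER_CUBIC))
s,p,d=snap('side','s18')
cv2.imwrite('pics/s18c.png',cv2.resize(p[200:280,210:340,::-1],None,fx=6,fy=6,interpolation=cv2.INTER_CUBIC))
"
```

```text
12.35 [0.5399 0.0742 0.2333] yaw 0.0995 F [-0.4  0.5 -1.2] tz [ 0.005  0.002 -1.   ] 0.999
```

View pics/w18.png

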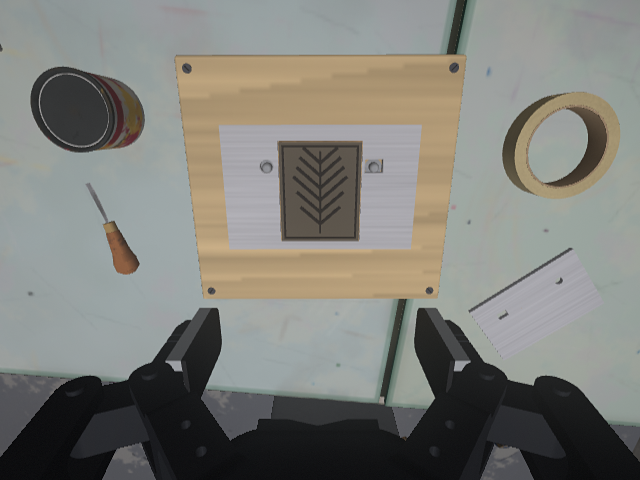

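View pics/s18c.png

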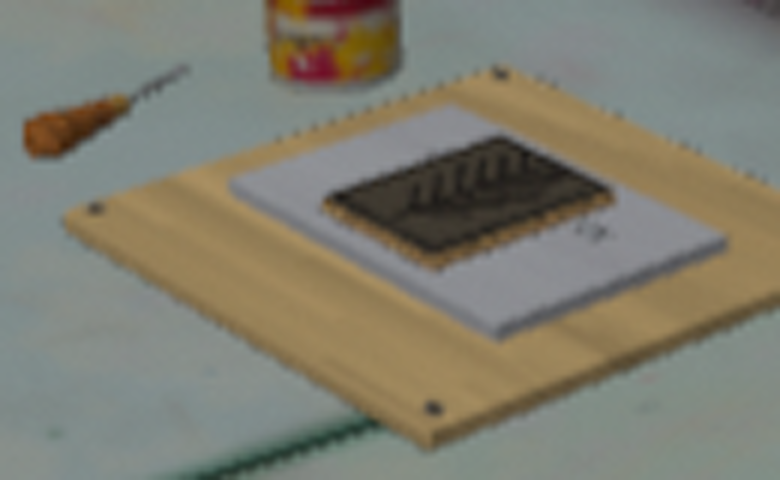

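```bash
python3 -c "
from h import *
s,p,d=snap('wrist','w19');C=cloud('wrist',d,s)
for n,u,v in(('FL',228,133),('FR',412,133),('NR',406,240),('NL',236,240),('midL',250,200),('midR',390,200),('board near',320,275),('board far',320,95),('bL',205,200),('bR',440,200)):
  print(n,(np.median(C[v-2:v+3,u-2:u+3].reshape(-1,3),0)*1e3).round(1))
v,e=joint(np.array([(176,56),(465,55),(437,298),(203,298)],float),np.array([(219,126),(421,125),(413,249),(230,249)],float),s,flat=True)
print(v.round(4),rel(v[:3],v[3:6]).round(4));print(e.round(1))
cv2.imwrite('pics/w19c.png',cv2.resize(p[120:250,200:440,::-1],None,fx=3.3,fy=3.3,interpolation=cv2.INTER_CUBIC))
"
```

```text
FL [606.  171.5  19. ]
FR [624.1  -9.3  19.1]
NR [513.8 -23.5  19. ]
NL [495.1 160.8  19.1]
midL [541.  147.3  19.2]
midR [555.7   1.1  19.1]
board near [459.2  65.1  11.2]
board far [650.1  84.6  10.9]
bL [534.3 196.8  10.8]
bR [559.5 -54.2  11. ]
[ 5.592e-01  7.500e-02  1.015e-01  5.588e-01  7.450e-02  1.066e-01
 -5.670e-02 -3.000e-04] [-0.0005 -0.0004  0.0051]
[-0.5 -0.   0.3  0.6  0.8 -0.4 -0.4 -0.2  0.4  0.1  0.6 -0.3 -1.4 -0.5
  0.3  0.6 -0.1 -1.1]
```

View pics/w19c.png

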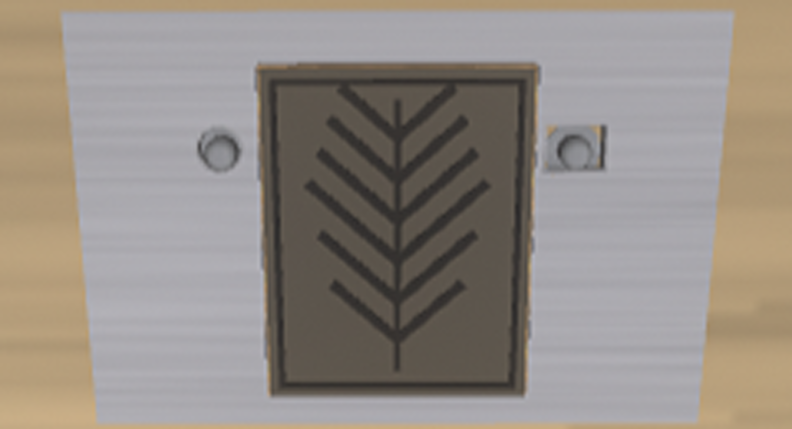

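Flat at 8 mm above the board at every corner, and a pin stands in each hole.

```bash
python3 -c "
from h import *
print(job_done())"
```

```text
the job is handed in; nothing more can be done
None
```

The plate is seated: both holes are over their pins and it lies flat on the board. I handed the job in after about 12.5 s, with the gripper clear at about 0.23 m height.

I pushed the plate's near edge with the open fingers to take out most of the yaw. I then nudged its right-hand edge with the closed fingers, which moved it roughly 4 mm in +y. A final slow push along +x squared it until it dropped.

**Last checks:**
- **Flatness:** depth at the four plate corners and both sides read 19.0–19.2 mm, against 10.8–11.2 mm for the board, which matches the 8 mm plate thickness.
- **Position:** my fit puts the plate within 0.5 mm of centred on the board, with about 0.005 rad of yaw.
- **Pins:** the close-up shows a pin standing in the round hole and one in the slot.
- **Forces:** wrist force readings at the end of each move stayed below about 9 N.
- **Tin, gouge and tape:** they look unmoved in the final pictures, and I never went near them. I did not measure their positions.

**One disagreement:** my first board fit missed its corners by up to 2.6 pixels. Adding a lens-distortion term brought the misses to 1 pixel or less.

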